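# Charged battery onto the bag sealer

### The job

The bag sealer is standing without its battery. Press the charger's thumb catch so that the charged battery springs loose, slide it off the charger and slide it into the sealer's shoe until the catch clicks up behind it. Never force the battery in its slides, leave the flat battery and the loose rusks where they lie, and let go when it is latched.

Things in the scene. Friction and masses are not known exactly. Their poses are not given: they have to be found in the camera images.
- battery_mid (a point): The charged battery: black block 96 mm long (x), 56 wide (y), 40 high, on a full-length slippery dovetail foot 12 mm high (42 mm wide below, 30 at the neck); about 0.6 kg. Point: middle of the block, 32 mm above the foot's underside. x: along the slide, the way it goes in; z up. Starts latched in the charger. Grip the block across its width, fingertips above the rails.
- charger_home (a point): Where battery_mid lies while latched in the charger, 54 mm above the bench. x is the way a battery slides in (it comes out along -x), z up. A sprung block inside pushes it outward (10 N, 7 N after 12 mm): catch pressed, it springs about 15 mm out and stays there, riding on the catch, still held down by the rails. It lifts off only once drawn 75 mm out from here.
- charger_thumb (a point): Middle of the top of the charger's steel thumb plate, 40 x 34 mm, in front of the mouth: 84 mm from charger_home towards -x, 20 mm above the bench. Pressed straight down 7 mm (2.6 N at the bottom, then a hard stop) it frees the battery, whose end springs out to about 20 mm from this point; the battery's top is 54 mm above it.
- charger: The charger, screwed to the bench: a shoe 98 x 76 mm with its floor 22 mm above the bench, and behind it a grey housing 56 mm high, 90 wide, 70 deep, beginning 50 mm past charger_home. Origin on the bench under charger_home; x as there.
- charger_mouth (a point): Middle of the floor of the charger's shoe where its rails begin, 14 mm from charger_home towards -x, 22 mm above the bench. Rails as on the sealer.
- sealer_home (a point): Where battery_mid has to be when latched in the sealer, 54 mm above the bench; x is the way it slides in, z up. Sprung block as in the charger, met 12 mm before home: the last push takes 11 to 16 N, least when low down. The catch clicks up when home is reached; 1.8 mm farther is the housing, a hard stop. Over about 25 N is forcing it. Let go too early, it is pushed back 12 mm.
- sealer_mouth (a point): Middle of the floor of the sealer's shoe where the rails begin: 14 mm from sealer_home towards -x, 22 mm above the bench. Undercut rails run 64 mm from here along x, 9 mm high, 35 mm apart at the lips, 45 at the floor (1 mm play a side). On the -x side the mouth flares for 13 mm to about 57 mm wide; then 20 mm of flat floor, then the catch's tongue.
- sealer: White hand-lever bag sealer screwed to the bench: body 320 mm long (y), 92 deep, 66 high, beginning 50 mm past sealer_home along x; a raised lever runs along it 98 mm past sealer_home, 90 to 170 mm above the bench. Battery shoe and catch, like the charger's, on its -x side. Origin on the bench under sealer_home.
- sealer_thumb (a point): The sealer's thumb plate, like the charger's: 84 mm from sealer_home towards -x, 20 mm above the bench. The battery passes over it and need not touch it.
- charger_catch (a joint): The charger's catch, m: 0 up (its tongue, behind the latched battery's foot, 5 mm above the floor), 0.007 fully pressed.
- sealer_catch (a joint): The sealer's catch, m: 0 up, 0.007 fully pressed. The tongue, 48 to 52 mm from sealer_home towards -x with a ramp outside it, is pushed down 5 mm (2.3 N) by the passing battery foot, so about 0.005, and snaps back to 0 behind it when the battery is home.
- spent_mid (a point): The flat battery that came off the sealer, alike in every way, standing on its foot on the bench between the machines; the point is the middle of its black block, 32 mm above the bench. Leave it.
- rusk_a: A rusk, 87 x 44 x 14 mm, lying on the bench; origin at its underside. Leave it.
- rusk_b: Another rusk of the same size. Leave it.

How it is judged:
On the way, in this order (a step that is already met when the one before it is completed fails the run):
1. with the charger's catch pressed down, the battery has sprung loose from it (at least 8 mm out) (x of battery_mid in the frame of charger_home below -0.008 m and value of joint charger_catch above 0.003 m), for 0.1 s.
2. the battery is off the charger (more than 110 mm from its latched place) (distance between battery_mid and charger_home above 0.11 m), for 0.1 s.
At the end, for the whole second after the job is handed in: The battery stands latched and at rest in the sealer's shoe: its middle within 5 mm of sealer_home and within about 3 mm along the slide, the sealer's catch up behind it (within 2 mm of fully up), nothing holding it (x of battery_mid in the frame of sealer_home between -0.0025 and 0.0035 m and distance between battery_mid and sealer_home below 0.005 m and value of joint sealer_catch below 0.002 m and linear speed of battery below 0.02 m/s); the robot touches nothing.
It fails at once if the battery is forced in the sealer: contact forces between them of more than 45 N in all (a push of about 25 N against the stop) (contact force between battery and sealer above 45 N).
It fails at once if the battery is forced in the charger: contact forces between them of more than 80 N in all (contact force between battery and charger above 80 N).
It fails at once if the flat battery is moved more than 20 mm, or one of the two loose rusks more than 30 mm (distance of spent_mid from where it was at the start of the episode above 0.02 m or distance of any of rusk_a, rusk_b from where it was at the start of the episode above 0.03 m).
It also fails if it takes over 58 s, if anything falls off the work surface, if the arm or the gripper's body presses on something with over 40 N, if the wrist force passes 120 N, or if a joint passes its speed limit or range.

### The arm

A 7-joint arm with a two-finger parallel gripper is mounted at the origin on the work surface. World frame = base frame: x ahead of the robot, y to its left, z up, the work surface at z = 0. Lengths are in m, angles in rad, forces in N, time in s.
With the tool pointing down it reaches from about 0.35 to 0.9 m from the base axis. Payload 8.1 kg.
Tool frame: the origin (TCP) lies on the centre line of the jaws, within the pads' length; the fingertips stand 14 mm ahead of it and the grasp point (between the pads) lies 5 mm behind it; z points along the fingers, y is the direction in which the jaws open and shut (so a half turn about z gives the same grasp; the last joint's range is limited). The gripper opens to 92 mm and grips with 3 to 60 N. Pads are 19 mm wide; open, the fingers measure 130 mm over their backs; the gripper's body (75 mm by 190 mm) begins 47 mm behind the grasp point.
Start: joints at [1.059, 0.434, 0.025, 1.573, -0.012, 1.134, -0.075], TCP at [0.248, -0.574, 0.241] pointing down, gripper open.
Joint ranges: [-2.62, 2.62], [-0.44, 2.09], [-1.27, 1.32], [0.08, 2.57], [-1.32, 4.46], [0.12, 2], [-2.74, 2.74]. Speed limits (rad/s): [2.22, 2.22, 3.01, 3.01, 3.14, 3.14, 3.14].

### API

Orientations are given as a rotation vector (axis times angle).
In Python, from cell import arm, optics gives the robot as it stands.
- The arm moves only by the shell command python3 -m creep 'ROWS' [FORCE]. ROWS is JSON, a list of rows, each an object with "translation": the shift along the tool's x, y, z in m, a list of three; "rot": the turn, a rotation vector about the tool's x, y, z in degrees, a list of three; "jaw": the finger opening in m, from 0 to 0.0918. In form: [{"translation": [x, y, z], "rot": [wx, wy, wz], "jaw": jaw}, ...]. A call has 1 to 12 rows; each row shifts and turns the commanded pose from where the row before left it, along the tool's axes as they then stand; what a row does not reach is not made up. A row lasts 1/12 s, in which the tool goes at most 41.7 mm and 7.16 degrees, less where a joint would pass 70% of its speed; a pose out of reach is approached as far as the arm can. A call is refused whole if a number of a shift passes 0.0417 or a number of a turn 7.16, either way. A call with a gripper value outside its range is refused whole. The fingers move at their own pace and stop on an object; FORCE is the grip in N (left out, the last holds). Time passes only in rows, so rows that do not move let the fingers close. It gives the time, the measured TCP pose, the force and the opening at its end, in the units of the state.
- arm.observe(): the state, without advancing time (a new reading comes with each control period).
- optics.get_image(name): name is "side" or "top"; returns the picture (420x560x3 uint8, red, green, blue); there is no depth.
- optics.camera_info(name): a dict with "fx", "fy", "cx", "cy" (pixels), "R" (3x3) and "t" (3): a world point X has camera coordinates R X + t. Camera axes: x right, y down, z forward; pixel columns grow to the right and rows downward; lengths in m; the calibration is good to about 2 mm. A picture is of the moment at which its call begins. camera_info takes no time and is no camera call.
- arm.sign_off(): hands the job in, once; it reports no verdict.
Trained networks look in the newest picture that a camera, given by its name, has taken for a name from the list of things; names that differ only in an ending like _2 or _b are one class to them, and where a whole thing is asked for, a point or a joint stands for the part that bears it (a point fixed in the world has none). Each returns a list of dicts, best first, with "score" (0 to 1); they miss things now and then, are a little off and sometimes report something else, mostly with a low value. They report only what shows in the picture. A call takes as long as a camera call.
- optics.boxes_of(camera, thing): "location" ([column, row] in pixels, amid what is visible of it).
- optics.pinpoint(camera, thing): "location" ([column, row] in pixels: a listed point, or the origin of a listed thing).
The state is a dict: "clock": time; "joints": joint angles; "dq": joint speeds; "joint_efforts": joint torques, N m; "position": TCP position; "ee_rot": TCP orientation; "force": force on the tool from outside, world axes, zero at the start; "ft_torque": the same for the moment, N m; "width": opening from 0.0 (shut) to 1.0 (fully open).
Only numpy, scipy, OpenCV 4.12 (cv2) and the standard library are available. Lean on these libraries where they do the work, as an engineer would, in place of code of your own. Each camera call takes 0.05 s, during which the arm holds its last target.

## Working session

There is one attempt and no reset: what is moved stays moved. The work goes in short steps, Python scripts to look and compute and a shell command to move; the robot and the scene stay as the last step left them, time stands still between calls to the robot, and variables do not carry over. Pictures are saved under pics/ and viewed, and the job is handed in when it is done.

```bash
mkdir -p pics
cat > h.py <<'E'
import numpy as np, cv2
from cell import arm, optics
def snap(cam,name):
    im=optics.get_image(cam); cv2.imwrite(f'pics/{name}.png',cv2.cvtColor(im,cv2.COLOR_RGB2BGR)); return im
def ray(cam,px):
    c=optics.camera_info(cam);R=np.array(c['R']);t=np.array(c['t'])
    d=R.T@np.array([(px[0]-c['cx'])/c['fx'],(px[1]-c['cy'])/c['fy'],1]);return -R.T@t,d
def atz(cam,px,z):
    o,d=ray(cam,px);return o+d*(z-o[2])/d[2]
def proj(cam,X):
    c=optics.camera_info(cam);p=np.array(c['R'])@np.array(X)+np.array(c['t']);return np.array([c['fx']*p[0]/p[2]+c['cx'],c['fy']*p[1]/p[2]+c['cy']])
E
python3 - <<'E'
from h import *
Z=dict(battery_mid=.054,charger_home=.054,charger_thumb=.02,charger_mouth=.022,sealer_home=.054,sealer_mouth=.022,sealer_thumb=.02,spent_mid=.032,charger=0,sealer=0,rusk_a=0)
for cam in('top','side'):
    snap(cam,cam+'0')
    for k,z in Z.items():
        for r in optics.pinpoint(cam,k)[:2]:
            print(cam,k,round(r['score'],2),np.round(r['location'],1),np.round(atz(cam,r['location'],z),4))
print(arm.observe())
for c in('top','side'):print(ray(c,(280,210)))
E
```

```text
top battery_mid 0.94 [386.2 183.4] [ 0.6141 -0.2835  0.054 ]
top charger_home 0.94 [385.3 189.4] [ 0.6001 -0.2804  0.054 ]
top charger_thumb 0.69 [383.4 223.9] [ 0.525  -0.2795  0.02  ]
top charger_mouth 0.69 [382.9 196.6] [ 0.5898 -0.2826  0.022 ]
top sealer_home 0.72 [154.7 191.2] [0.6086 0.2468 0.054 ]
top sealer_mouth 0.65 [161.3 199.7] [0.5951 0.2396 0.022 ]
top sealer_thumb 0.75 [165.7 228.6] [0.5267 0.2284 0.02  ]
top spent_mid 0.59 [262.4 254.8] [0.4595 0.005  0.032 ]
top spent_mid 0.23 [383.3 196.6] [ 0.5877 -0.2807  0.032 ]
top sealer 0.94 [164.6 197.4] [0.605  0.2374 0.    ]
top rusk_a 0.79 [270.5 156.1] [ 0.7023 -0.0196  0.    ]
top rusk_a 0.75 [263.  201.1] [0.5902 0.0013 0.    ]
side battery_mid 0.7 [335.6 154.9] [ 0.6053 -0.2851  0.054 ]
side charger_home 0.75 [332.2 155.4] [ 0.6111 -0.2778  0.054 ]
side charger_thumb 0.58 [359.7 178.8] [ 0.5238 -0.2768  0.02  ]
side charger_thumb 0.44 [332.5 154.6] [ 0.6351 -0.3231  0.02  ]
side charger_mouth 0.82 [334.6 168.7] [ 0.5956 -0.2707  0.022 ]
side sealer_home 0.67 [182.5 288.1] [0.6069 0.2384 0.054 ]
side sealer_home 0.26 [
[... 548 characters left out ...]
46647,  0.00025317, -0.00064537, -0.00032308,
       -0.00011234,  0.00100363]), 'joint_efforts': array([-9.18305773e-06, -6.67666984e+01,  9.84310247e-01, -3.14806080e+01,
       -6.06626971e-02,  3.26911302e-02,  6.35348397e-05]), 'position': array([ 0.24840417, -0.57353042,  0.24074239]), 'ee_rot': array([ 3.07619810e+00,  6.37496018e-01, -1.73534055e-05]), 'force': array([-0.74382063, -0.9168039 , -0.31868361]), 'ft_torque': array([-0.00660508,  0.01196913, -0.04990087]), 'width': 1.0006873494778068}
(array([ 0.39399786, -0.00891635,  0.99825635]), array([ 0.17114953, -0.02965171, -0.98495769]))
(array([0.2190538 , 0.44054865, 0.64180221]), array([ 0.44339211, -0.56274684, -0.6978277 ]))
```

Run:
```python
import cv2
a=cv2.imread('pics/top0.png');cv2.imwrite('pics/t0a.png',cv2.resize(a[140:270,320:460],None,fx=5,fy=5,interpolation=2)[:600])
cv2.imwrite('pics/t0b.png',cv2.resize(a[120:270,90:250],None,fx=4,fy=4,interpolation=2))
a=cv2.imread('pics/side0.png');cv2.imwrite('pics/s0b.png',cv2.resize(a[220:370,100:280],None,fx=4,fy=4,interpolation=2))
cv2.imwrite('pics/s0a.png',cv2.resize(a[100:220,280:420],None,fx=5,fy=5,interpolation=2))
```

```text
(no output)
```

View pics/top0.png

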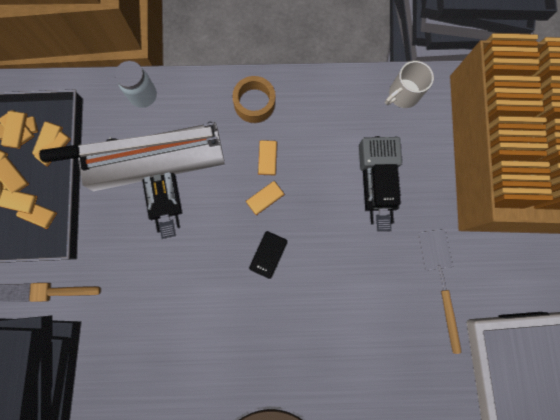

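View pics/side0.png

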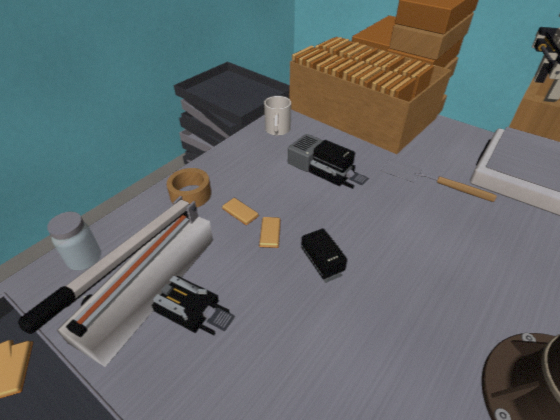

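View pics/t0a.png

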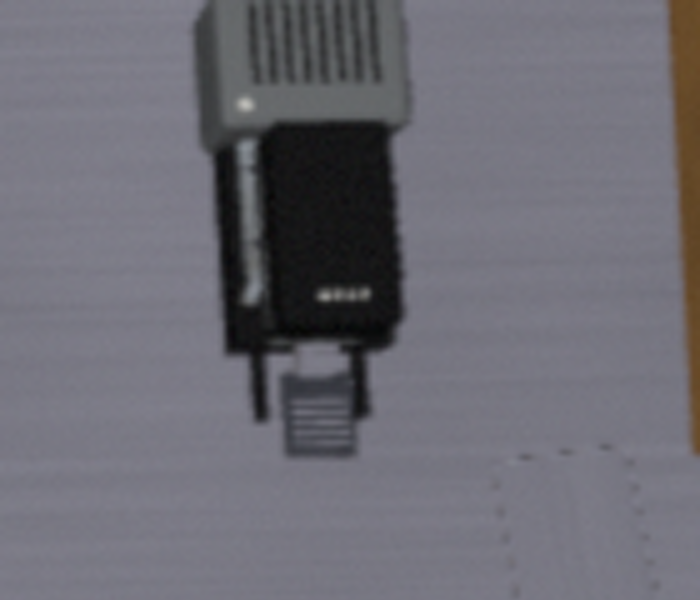

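View pics/t0b.png

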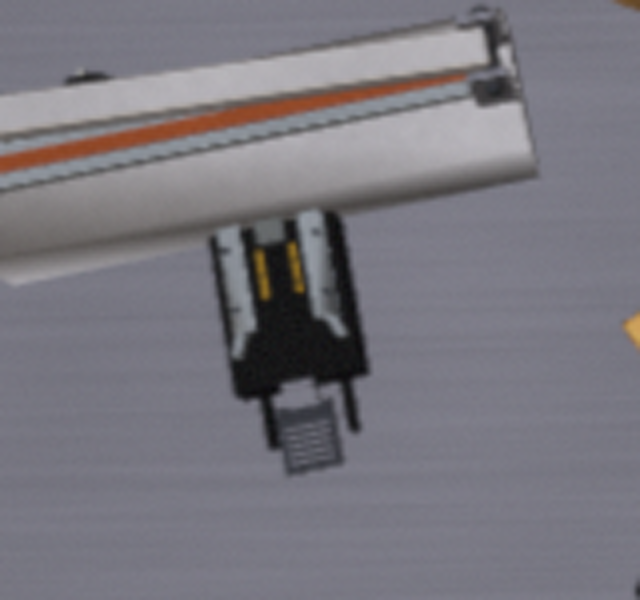

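View pics/s0b.png

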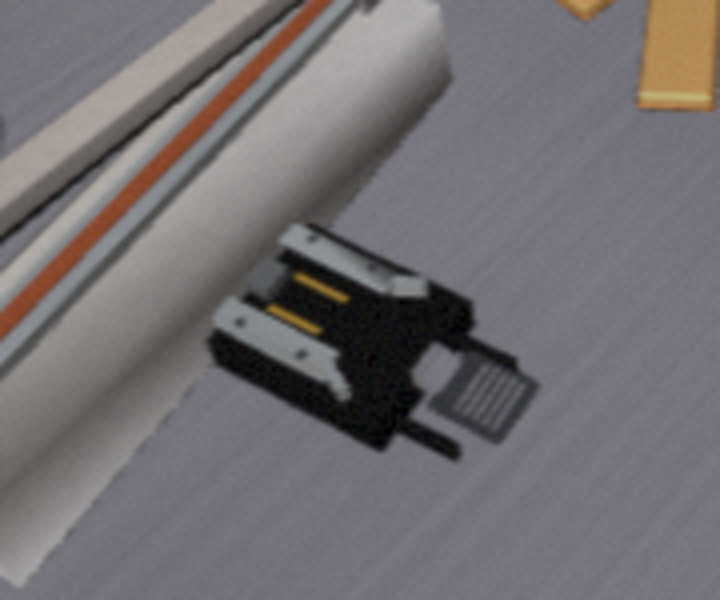

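View pics/s0a.png

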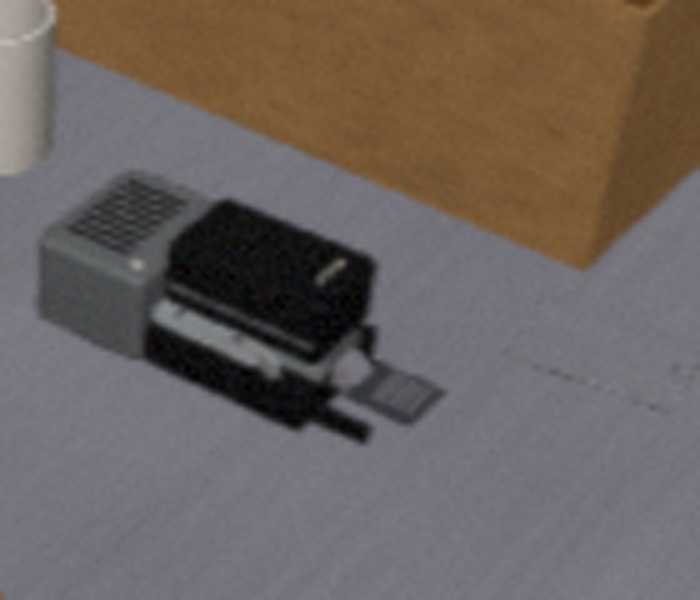

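The charger with its battery is at about (385,185) in the top view and the empty sealer shoe is at about (162,197). Next I'll rectify the views onto known planes to get accurate poses and yaws.

```bash
cat >> h.py <<'E'
def rect(cam,im,z,x0,x1,y0,y1,s=4):
    # metric view: col = (y1-y)*1000*s, row=(x1-x)*1000*s
    W=int((y1-y0)*1000*s);H=int((x1-x0)*1000*s)
    w=[(x1,y1),(x1,y0),(x0,y0),(x0,y1)];d=np.float32([(0,0),(W,0),(W,H),(0,H)])
    src=np.float32([proj(cam,(a,b,z)) for a,b in w])
    return cv2.warpPerspective(im,cv2.getPerspectiveTransform(src,d),(W,H),flags=cv2.INTER_CUBIC)
def grid(g,x0,x1,y0,y1,s,st=.02):
    for x in np.arange(np.ceil(x0/st)*st,x1,st):
        r=int((x1-x)*1000*s);cv2.line(g,(0,r),(g.shape[1],r),(0,255,255),1);cv2.putText(g,f'{x:.2f}',(0,r-1),0,.35,(0,255,0),1)
    for y in np.arange(np.ceil(y0/st)*st,y1,st):
        c=int((y1-y)*1000*s);cv2.line(g,(c,0),(c,g.shape[0]),(0,255,255),1);cv2.putText(g,f'{y:.2f}',(c,10),0,.35,(0,255,0),1)
    return g
E
python3 - <<'E'
from h import *
a=cv2.imread('pics/top0.png')
b=(.49,.67,.14,.32);s=3.3
for n,z in(('z22',.031),('z0',0)):
    b2=b if n=='z22' else (.48,.78,.06,.42); s2=3.3 if n=='z22' else 2
    cv2.imwrite(f'pics/r_s_{n}.png',grid(rect('top',a,z,*b2,s2),*b2,s2))
b=(.49,.67,-.37,-.19)
cv2.imwrite('pics/r_c_74.png',grid(rect('top',a,.074,*b,s),*b,s))
a=cv2.imread('pics/side0.png');b=(.49,.67,.14,.32)
cv2.imwrite('pics/r_s_side.png',grid(rect('side',a,.031,*b,s),*b,s))
E
```

```text
(no output)
```

View pics/r_s_z22.png

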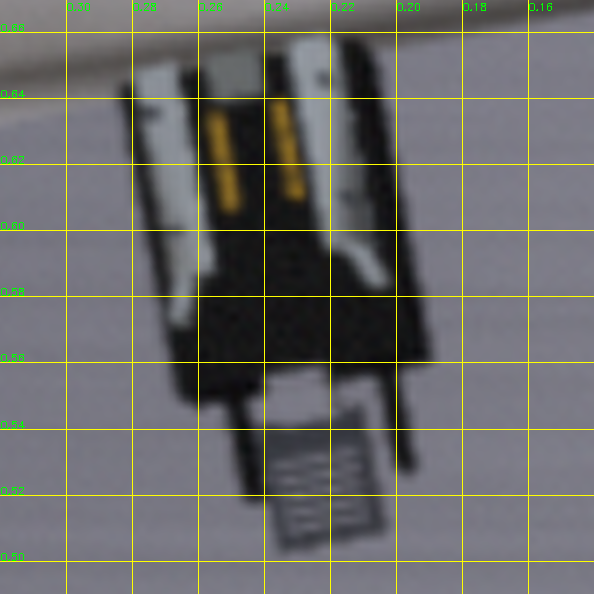

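View pics/r_s_z0.png

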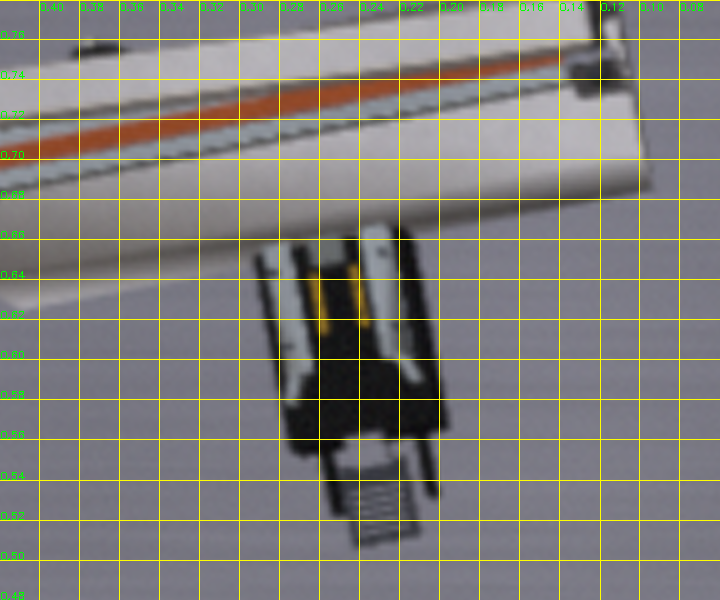

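View pics/r_c_74.png

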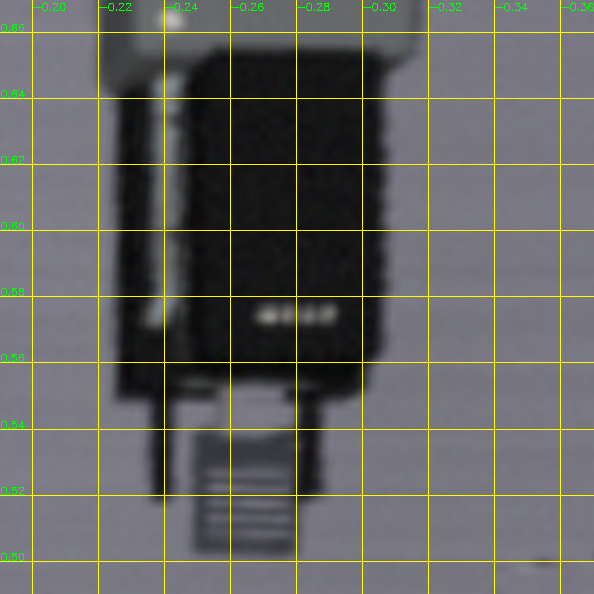

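View pics/r_s_side.png

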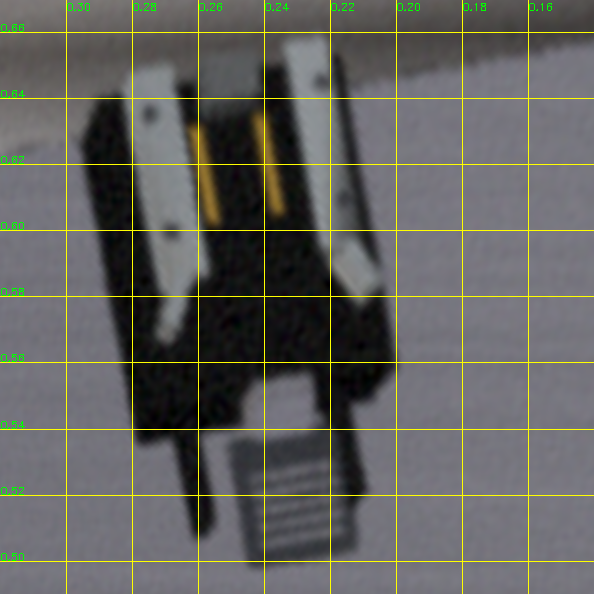

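```bash
cat > fit.py <<'E'
from h import *
from scipy.optimize import minimize
G={}
for c in('top','side'):
    g=cv2.cvtColor(cv2.imread(f'pics/{c}0.png'),cv2.COLOR_BGR2GRAY).astype(np.float32)
    G[c]=cv2.GaussianBlur(g,(0,0),.8)
def score(p,edges,off):
    x,y,a=p[0],p[1],p[2];cs,sn=np.cos(a),np.sin(a);tot=0
    for cam in G:
        for e in edges:
            if e[0] not in(cam,'both'):continue
            A,B=np.array(e[1]),np.array(e[2]);n=20
            P=A+(B-A)*np.linspace(.05,.95,n)[:,None]
            W=np.c_[x+cs*P[:,0]-sn*P[:,1],y+sn*P[:,0]+cs*P[:,1],P[:,2]]
            uv=np.array([proj(cam,w) for w in W])
            t=uv[-1]-uv[0];t/=np.linalg.norm(t);nn=np.array([-t[1],t[0]])
            def s(q):return cv2.remap(G[cam],q[None,:,0].astype(np.float32),q[None,:,1].astype(np.float32),cv2.INTER_LINEAR)[0]
            d=s(uv+nn*.8)-s(uv-nn*.8)
            tot+=min(abs(d.mean()),60)
    return -tot
lips=[('both',(-.014,s*.0175,.031),(.04,s*.0175,.031)) for s in(1,-1)]
th=[('both',(-.104,-.017,.02),(-.104,.017,.02)),('both',(-.104,.017,.02),(-.080,.017,.02)),('both',(-.104,-.017,.02),(-.080,-.017,.02))]
sealer=lips+th+[('both',(.05,-.15,0),(.05,-.06,0))]
bat=[('both',(-.048,-.028,.074),(-.048,.028,.074)),('top',(-.048,-.028,.074),(.04,-.028,.074)),('side',(-.048,-.028,.074),(.04,-.028,.074))]
charger=th+bat+[('both',(.05,.045,.056),(.12,.045,.056)),('both',(.05,.045,0.03),(.05,.045,.056))]
def run(edges,p0):
    best=None
    for dx in(-.004,0,.004):
        for dy in(-.004,0,.004):
            for da in(-.04,0,.04):
                r=minimize(score,[p0[0]+dx,p0[1]+dy,p0[2]+da],args=(edges,0),method='Nelder-Mead',options=dict(initial_simplex=[[p0[0]+dx+i,p0[1]+dy+j,p0[2]+da+k] for i,j,k in((0,0,0),(.003,0,0),(0,.003,0),(0,0,.03))],maxiter=60))
                if best is None or r.fun<best.fun:best=r
    return best
def overlay(p,edges,cam,name,c,s):
    im=cv2.imread(f'pics/{cam}0.png');u0,v0,u1,v1=c
    o=cv2.resize(im[v0:v1,u0:u1],None,fx=s,fy=s,interpolation=2)
    cs,sn=np.cos(p[2]),np.sin(p[2])
    for e in edges:
        q=[]
        for P in e[1:3]:
            uv=proj(cam,(p[0]+cs*P[0]-sn*P[1],p[1]+sn*P[0]+cs*P[1],P[2]));q.append(tuple(int(v) for v in ((uv-[u0,v0]+.5)*s)))
        cv2.line(o,q[0],q[1],(0,0,255),1)
    return o
for n,e,p0,ct,cs_ in(('s',sealer,(.607,.2415,.18),(110,140,240,250),(120,220,250,340)),('c',charger,(.604,-.281,-.03),(330,120,460,230),(270,110,400,230))):
    r=run(e,p0);print(n,np.round(r.x,4),np.degrees(r.x[2]),r.fun)
    for sub in('top','side'):
        for k in list(G):
            pass
    a=overlay(r.x,e,'top','',ct,3);b=overlay(r.x,e,'side','',cs_,3)
    h=min(a.shape[0],b.shape[0]);cv2.imwrite(f'pics/ov_{n}.png',np.hstack([a[:h],b[:h]]))
    full=dict(G)
    for cam in full:
        G.clear();G[cam]=full[cam];rr=run(e,r.x);print(' ',cam,np.round(rr.x,4),np.degrees(rr.x[2]))
    G.clear();G.update(full)
E
time python3 fit.py
```

```text
Traceback (most recent call last):
  File "fit.py", line 45, in <module>
    r=run(e,p0);print(n,np.round(r.x,4),np.degrees(r.x[2]),r.fun)
  File "fit.py", line 31, in run
    r=minimize(score,[p0[0]+dx,p0[1]+dy,p0[2]+da],args=(edges,0),method='Nelder-Mead',options=dict(initial_simplex=[[p0[0]+dx+i,p0[1]+dy+j,p0[2]+da+k] for i,j,k in((0,0,0),(.003,0,0),(0,.003,0),(0,0,.03))],maxiter=60))
  File "fit.py", line 15, in score
    uv=np.array([proj(cam,w) for w in W])
                 ~~~~^^^^^^^
  File "h.py", line 11, in proj
    c=optics.camera_info(cam);p=np.array(c['R'])@np.array(X)+np.array(c['t']);return np.array([c['fx']*p[0]/p[2]+c['cx'],c['fy']*p[1]/p[2]+c['cy']])
ValueError: time passes only in moves, steps and waits

real	0m9.857s
user	0m2.931s
sys	0m1.438s
```

Too many camera_info calls; I'll cache it.

View pics/ov_s.png

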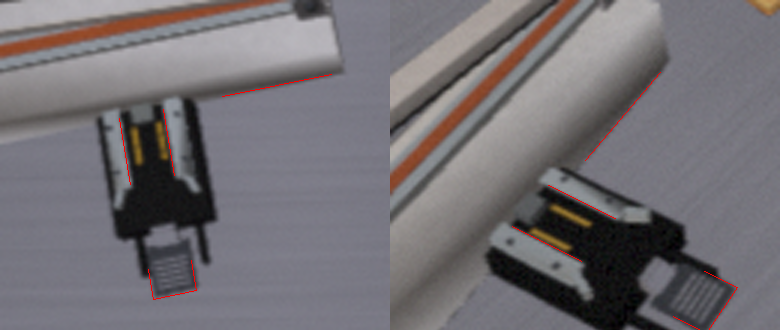

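View pics/ov_c.png

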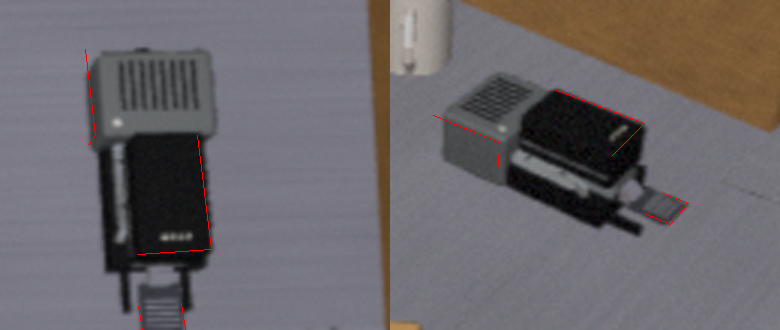

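```bash
sed -e "s/^charger=.*/charger=th+[('both',(.05,.045,.056),(.12,.045,.056)),('both',(.05,-.045,.056),(.12,-.045,.056)),('both',(.12,-.045,.056),(.12,.045,.056)),('both',(-.048,-.028,.074),(.045,-.028,.074))]/" -e "s/^for n,e,p0.*/for n,e,p0,ct,cs_ in(('c2',charger,(.604,-.281,-.02),(330,120,460,230),(270,110,400,230)),):/" -e 's/for da in(-.04,0,.04)/for da in(-.02,0,.02)/' fit.py>fit2.py; python3 fit2.py
```

```text
c2 [ 0.6102 -0.2784  0.0008] 0.047345295312328235 -287.5145568847656
  top [ 0.6103 -0.2792  0.001 ] 0.05971416900821665
  side [ 0.6101 -0.2753  0.0087] 0.4964835466784386
```

View pics/ov_c2.png

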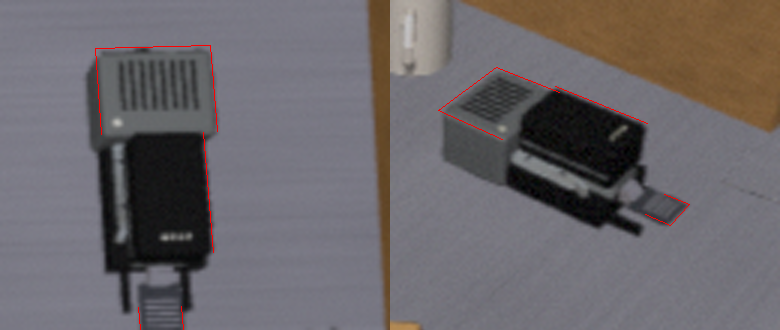

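```bash
cat > st.py <<'E'
from h import *
import sys
from scipy.spatial.transform import Rotation as Rr
o=arm.observe();R=Rr.from_rotvec(o['ee_rot']).as_matrix()
psi=np.degrees(np.arctan2(R[1,0],R[0,0]))
print('t',round(o['clock'],2),'p',np.round(o['position'],4),'psi',round(psi,2),'tilt',np.round(R[:2,2],4),'F',np.round(o['force'],1),'M',np.round(o['ft_torque'],2),'w',round(o['width']*91.8,1))
if len(sys.argv)>3:
    T=np.array([float(v) for v in sys.argv[1:4]]);print('need tool xyz',np.round(R.T@(T-o['position']),4))
E
python3 -m creep '[{"translation":[0,0,0],"rot":[0,0,6],"jaw":0},{"translation":[0,0,0],"rot":[0,0,6],"jaw":0},{"translation":[0,0,0],"rot":[0,0,6],"jaw":0},{"translation":[0,0,0],"rot":[0,0,6],"jaw":0},{"translation":[0,0,0],"rot":[0,0,0],"jaw":0}]' 20; python3 st.py .515 -.278 .10
```

```text
clock: 1.62
position: [0.2486, -0.5735, 0.2408]
ee_rot: [3.141, -0.023, -0.0]
force: [-0.1, 0.6, 0.4]
width: 0.686
t 1.62 p [ 0.2486 -0.5735  0.2408] psi -0.85 tilt [-0.     -0.0001] F [-0.1  0.6  0.4] M [ 0.07  0.01 -0.01] w 63.0
need tool xyz [ 0.262  -0.2994  0.1407]
```

```bash
python3 -m creep '[{"translation":[0.0262,-0.03,0.008],"rot":[0,0,0],"jaw":0},{"translation":[0.0262,-0.03,0.008],"rot":[0,0,0],"jaw":0},{"translation":[0.0262,-0.03,0.008],"rot":[0,0,0],"jaw":0},{"translation":[0.0262,-0.03,0.008],"rot":[0,0,0],"jaw":0},{"translation":[0.0262,-0.03,0.008],"rot":[0,0,0],"jaw":0},{"translation":[0.0262,-0.03,0.008],"rot":[0,0,0],"jaw":0},{"translation":[0.0262,-0.03,0.008],"rot":[0,0,0],"jaw":0},{"translation":[0.0262,-0.03,0.008],"rot":[0,0,0],"jaw":0},{"translation":[0.0262,-0.03,0.008],"rot":[0,0,0],"jaw":0},{"translation":[0.0262,-0.03,0.008],"rot":[0,0,0],"jaw":0},{"translation":[0,0,0],"rot":[0,0,0],"jaw":0}]' 20; python3 st.py .515 -.278 .044
python3 - <<'E'
from h import *
a=snap('top','t1');b=snap('side','s1')
o=np.hstack([cv2.resize(a[120:250,320:450],None,fx=3,fy=3),cv2.resize(b[100:230,290:420],None,fx=3,fy=3)])
cv2.imwrite('pics/m1.png',o[:,:,::-1])
E
```

```text
clock: 2.53
position: [0.5191, -0.2669, 0.1594]
ee_rot: [-3.137, -0.008, -0.003]
force: [-0.8, 0.7, 0.8]
width: 0.005
t 2.53 p [ 0.5191 -0.2669  0.1594] psi 0.28 tilt [0.0018 0.005 ] F [-0.8  0.7  0.8] M [ 0.07 -0.03 -0.02] w 0.4
need tool xyz [-0.0043  0.0117  0.1153]
```

View pics/m1.png

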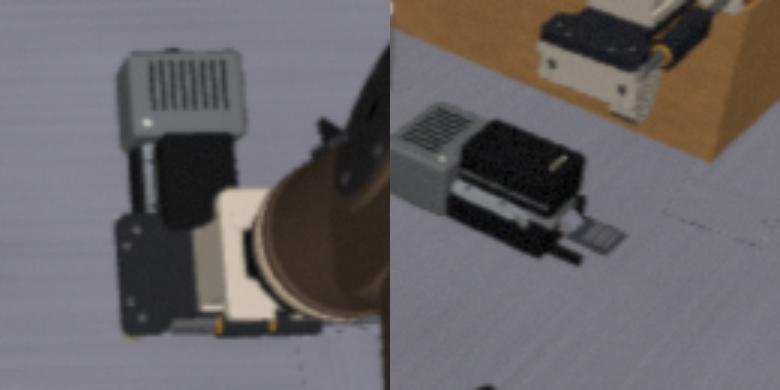

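```bash
python3 -m creep '[{"translation":[0,0,0.02],"rot":[0,0,0],"jaw":0},{"translation":[0,0,0.02],"rot":[0,0,0],"jaw":0},{"translation":[0,0,0],"rot":[0,0,0],"jaw":0},{"translation":[0,0,0],"rot":[0,0,0],"jaw":0}]' 20; python3 st.py .515 -.278 .044
```

```text
clock: 2.97
position: [0.512, -0.2773, 0.1204]
ee_rot: [-3.141, 0.017, 0.003]
force: [-0.7, -0.4, -0.4]
width: 0.005
t 2.97 p [ 0.512  -0.2773  0.1204] psi -0.61 tilt [-0.0021  0.0002] F [-0.7 -0.4 -0.4] M [ 0.04 -0.03 -0.02] w 0.5
need tool xyz [0.0032 0.0007 0.0764]
```

```bash
python3 -m creep '[{"translation":[0.003,0,0.025],"rot":[0,0,0],"jaw":0},{"translation":[0,0,0.025],"rot":[0,0,0],"jaw":0},{"translation":[0,0,0.025],"rot":[0,0,0],"jaw":0},{"translation":[0,0,0.005],"rot":[0,0,0],"jaw":0},{"translation":[0,0,0],"rot":[0,0,0],"jaw":0},{"translation":[0,0,0],"rot":[0,0,0],"jaw":0},{"translation":[0,0,0],"rot":[0,0,0],"jaw":0}]' 20; python3 st.py .515 -.278 .027;python3 - <<'E'
from h import *
b=snap('side','s2');cv2.imwrite('pics/m2.png',cv2.resize(b[90:230,290:430],None,fx=4,fy=4)[:,:,::-1])
E
```

```text
clock: 3.55
position: [0.5176, -0.2771, 0.0427]
ee_rot: [3.14, -0.016, 0.004]
force: [0.2, -0.4, 0.3]
width: 0.005
t 3.55 p [ 0.5176 -0.2771  0.0427] psi -0.59 tilt [ 0.0026 -0.0013] F [ 0.2 -0.4  0.3] M [ 0.07 -0.02  0.01] w 0.4
need tool xyz [-0.0026  0.0009  0.0157]
```

View pics/m2.png

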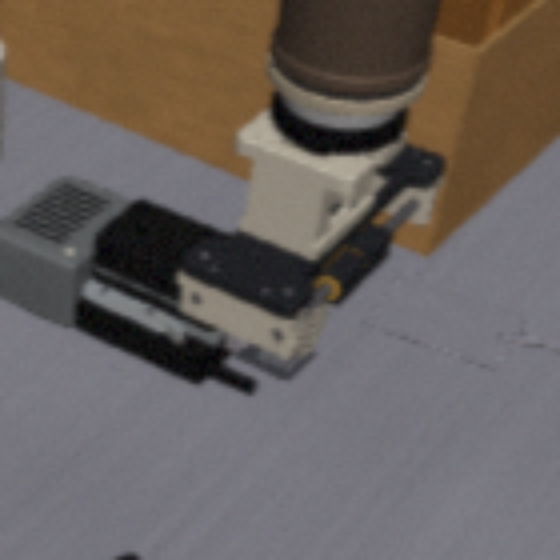

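The closed fingertips sit just above the thumb plate (zoom 280,350) and clear of the battery's end. Pressing now.

```bash
python3 -m creep '[{"translation":[-0.003,0,0.003],"rot":[0,0,0],"jaw":0},{"translation":[0,0,0.003],"rot":[0,0,0],"jaw":0},{"translation":[0,0,0.003],"rot":[0,0,0],"jaw":0},{"translation":[0,0,0.003],"rot":[0,0,0],"jaw":0},{"translation":[0,0,0.002],"rot":[0,0,0],"jaw":0},{"translation":[0,0,0],"rot":[0,0,0],"jaw":0},{"translation":[0,0,0],"rot":[0,0,0],"jaw":0},{"translation":[0,0,0],"rot":[0,0,0],"jaw":0}]' 20; python3 st.py .515 -.278 .027;python3 - <<'E'
from h import *
b=snap('side','s3');cv2.imwrite('pics/m3.png',cv2.resize(b[90:230,290:430],None,fx=4,fy=4)[:,:,::-1])
E
```

```text
clock: 4.27
position: [0.5135, -0.2764, 0.027]
ee_rot: [3.141, -0.016, 0.0]
force: [-2.8, -0.2, 7.1]
width: 0.009
t 4.27 p [ 0.5135 -0.2764  0.027 ] psi -0.59 tilt [ 0.0001 -0.0003] F [-2.8 -0.2  7.1] M [ 0.01  0.43 -0.02] w 0.8
need tool xyz [0.0015 0.0016 0.    ]
```

View pics/m3.png

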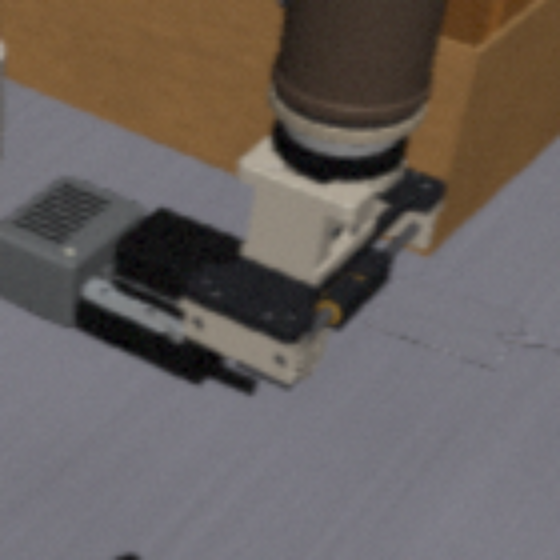

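The battery has sprung away from the housing, with a visible gap at zoom (110,270), and the plate is at its hard stop. Next I'll raise the tool and measure the battery.

```bash
python3 -m creep '[{"translation":[0,0,-0.01],"rot":[0,0,0],"jaw":0.0918},{"translation":[0,0,-0.035],"rot":[0,0,0],"jaw":0.0918},{"translation":[0,0,-0.035],"rot":[0,0,0],"jaw":0.0918},{"translation":[-0.03,0,-0.03],"rot":[0,0,0],"jaw":0.0918},{"translation":[-0.03,0,0],"rot":[0,0,0],"jaw":0.0918},{"translation":[-0.03,0,0],"rot":[0,0,0],"jaw":0.0918},{"translation":[0,0,0],"rot":[0,0,0],"jaw":0.0918},{"translation":[0,0,0],"rot":[0,0,0],"jaw":0.0918},{"translation":[0,0,0],"rot":[0,0,0],"jaw":0.0918}]' 20; python3 st.py .582 -.278 .11;python3 - <<'E'
from h import *
a=snap('top','t4');b=snap('side','s4')
for cam in('top','side'):
    for r in optics.pinpoint(cam,'battery_mid')[:2]:print(cam,r['score'],np.round(atz(cam,r['location'],.054),4))
s=3;B=(.49,.67,-.37,-.19)
o=np.hstack([grid(rect('top',a,.074,*B,2.15),*B,2.15),grid(rect('side',b,.074,*B,2.15),*B,2.15)])
cv2.imwrite('pics/m4.png',o[:,:,::-1])
E
```

```text
clock: 5.07
position: [0.4247, -0.2753, 0.1366]
ee_rot: [3.141, -0.016, 0.002]
force: [-0.0, -0.4, -0.9]
width: 0.609
t 5.07 p [ 0.4247 -0.2753  0.1366] psi -0.58 tilt [ 0.001  -0.0002] F [-0.  -0.4 -0.9] M [0.04 0.01 0.02] w 55.9
need tool xyz [0.1573 0.0011 0.0268]
top 0.58 [ 0.5947 -0.279   0.054 ]
top 0.17 [ 0.5844 -0.2767  0.054 ]
side 0.63 [ 0.5938 -0.2857  0.054 ]
```

View pics/m4.png

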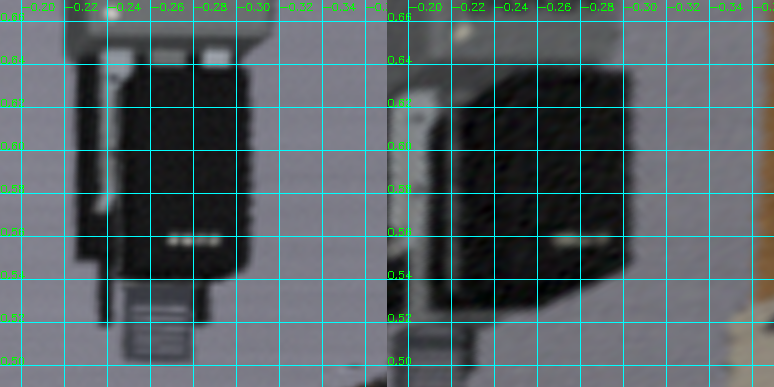

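Far top edge at x≈0.639 and right edge at y≈-0.305 put the battery middle at about (0.591,-0.278), so it is 15 mm out as expected. Moving above it, gripping 12 mm behind its middle.

```bash
python3 -m creep '[{"translation":[0.03,0,0],"rot":[0,0,0],"jaw":0.0918},{"translation":[0.035,0,0],"rot":[0,0,0],"jaw":0.0918},{"translation":[0.035,0.001,0],"rot":[0,0,0],"jaw":0.0918},{"translation":[0.03,0,0.01],"rot":[0,0,0],"jaw":0.0918},{"translation":[0.024,0,0.015],"rot":[0,0,0],"jaw":0.0918},{"translation":[0,0,0],"rot":[0,0,0],"jaw":0.0918},{"translation":[0,0,0],"rot":[0,0,0],"jaw":0.0918},{"translation":[0,0,0],"rot":[0,0,0],"jaw":0.0918}]' 20; python3 st.py .579 -.278 .052
```

```text
clock: 5.93
position: [0.5775, -0.2778, 0.1106]
ee_rot: [-3.141, 0.016, 0.002]
force: [0.2, -0.4, 0.8]
width: 0.998
t 5.93 p [ 0.5775 -0.2778  0.1106] psi -0.57 tilt [-0.0014  0.0002] F [ 0.2 -0.4  0.8] M [ 0.03  0.01 -0.05] w 91.6
need tool xyz [0.0016 0.0002 0.0586]
```

```bash
python3 -m creep '[{"translation":[0.001,0,0.02],"rot":[0,0,0],"jaw":0.0918},{"translation":[0,0,0.02],"rot":[0,0,0],"jaw":0.0918},{"translation":[0,0,0.012],"rot":[0,0,0],"jaw":0.0918},{"translation":[0,0,0.006],"rot":[0,0,0],"jaw":0.0918},{"translation":[0,0,0],"rot":[0,0,0],"jaw":0.08},{"translation":[0,0,0],"rot":[0,0,0],"jaw":0.07},{"translation":[0,0,0],"rot":[0,0,0],"jaw":0.065}]' 8; python3 st.py .579 -.278 .052;python3 - <<'E'
from h import *
b=snap('side','s5');a=snap('top','t5')
cv2.imwrite('pics/m5.png',np.hstack([cv2.resize(b[90:230,290:420],None,fx=3,fy=3),cv2.resize(a[120:260,320:450],None,fx=3,fy=3)])[:,:,::-1])
E
```

```text
clock: 6.52
position: [0.5796, -0.2783, 0.0544]
ee_rot: [3.141, -0.016, 0.002]
force: [0.0, 0.1, -0.4]
width: 0.832
t 6.52 p [ 0.5796 -0.2783  0.0544] psi -0.59 tilt [ 0.0016 -0.0007] F [ 0.   0.1 -0.4] M [ 0.05 -0.01  0.03] w 76.3
need tool xyz [-0.0006 -0.0003  0.0024]
```

View pics/m5.png

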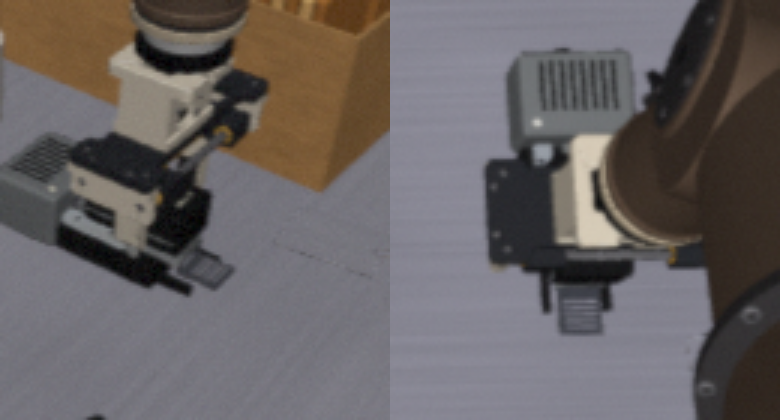

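```bash
python3 -m creep '[{"translation":[0,0,0.0015],"rot":[0,0,0],"jaw":0.065},{"translation":[0,0,0],"rot":[0,0,0],"jaw":0.06},{"translation":[0,0,0],"rot":[0,0,0],"jaw":0.054},{"translation":[0,0,0],"rot":[0,0,0],"jaw":0.05},{"translation":[0,0,0],"rot":[0,0,0],"jaw":0.05},{"translation":[0,0,0],"rot":[0,0,0],"jaw":0.05}]' 8; python3 st.py .579 -.278 .052
```

```text
clock: 7.12
position: [0.579, -0.2779, 0.0518]
ee_rot: [3.141, -0.016, 0.0]
force: [-0.6, 0.7, 2.4]
width: 0.608
t 7.12 p [ 0.579  -0.2779  0.0518] psi -0.58 tilt [ 0.0001 -0.0001] F [-0.6  0.7  2.4] M [-0.    0.09 -0.05] w 55.8
need tool xyz [-0.      0.0001 -0.0002]
```

Gripped at 55.8 mm with little side force, so the alignment is good. Tightening and drawing it out.

```bash
python3 -m creep '[{"translation":[0,0,0],"rot":[0,0,0],"jaw":0.05},{"translation":[0,0,0],"rot":[0,0,0],"jaw":0.05},{"translation":[-0.004,0,0],"rot":[0,0,0],"jaw":0.05},{"translation":[-0.008,0,0],"rot":[0,0,0],"jaw":0.05},{"translation":[-0.008,0,0],"rot":[0,0,0],"jaw":0.05}]' 40; python3 st.py
```

```text
clock: 7.53
position: [0.5586, -0.2777, 0.0518]
ee_rot: [3.141, -0.016, 0.001]
force: [-0.3, -0.3, 2.5]
width: 0.606
t 7.53 p [ 0.5586 -0.2777  0.0518] psi -0.57 tilt [ 0.0005 -0.0003] F [-0.3 -0.3  2.5] M [ 0.08 -0.11  0.01] w 55.6
```

```bash
python3 -m creep '[{"translation":[-0.01,0,0],"rot":[0,0,0],"jaw":0.05},{"translation":[-0.01,0,0],"rot":[0,0,0],"jaw":0.05},{"translation":[-0.01,0,0],"rot":[0,0,0],"jaw":0.05},{"translation":[-0.01,0,0],"rot":[0,0,0],"jaw":0.05},{"translation":[-0.01,0,0],"rot":[0,0,0],"jaw":0.05},{"translation":[0,0,0],"rot":[0,0,0],"jaw":0.05},{"translation":[0,0,0],"rot":[0,0,0],"jaw":0.05},{"translation":[0,0,0],"rot":[0,0,0],"jaw":0.05}]' 40; python3 st.py;python3 - <<'E'
from h import *
b=snap('side','s6');a=snap('top','t6')
cv2.imwrite('pics/m6.png',np.hstack([cv2.resize(b[90:230,290:420],None,fx=3,fy=3),cv2.resize(a[120:260,320:450],None,fx=3,fy=3)])[:,:,::-1])
E
```

```text
clock: 8.2
position: [0.509, -0.2771, 0.0516]
ee_rot: [-3.141, 0.016, 0.0]
force: [-0.3, -0.5, 1.0]
width: 0.608
t 8.2 p [ 0.509  -0.2771  0.0516] psi -0.58 tilt [-0.0001  0.0001] F [-0.3 -0.5  1. ] M [-0.   -0.1   0.02] w 55.8
```

View pics/m6.png

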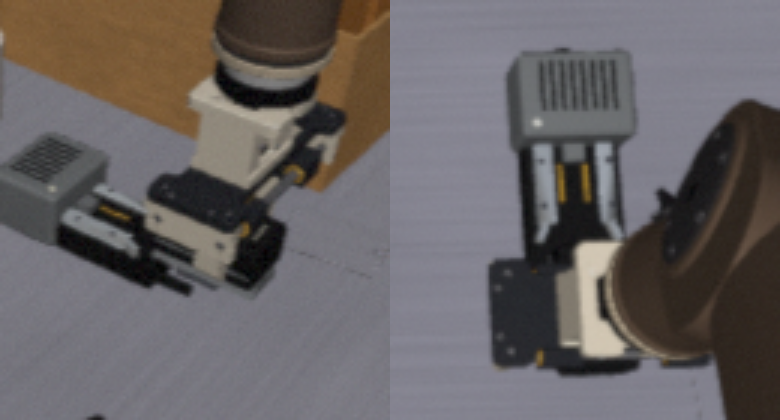

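The battery is out of the rails, with the charger's rails and contacts clear in the top view. Drawing it 15 mm more, then lifting.

```bash
python3 -m creep '[{"translation":[-0.008,0,0],"rot":[0,0,0],"jaw":0.05},{"translation":[-0.007,0,-0.005],"rot":[0,0,0],"jaw":0.05},{"translation":[-0.007,0,-0.01],"rot":[0,0,0],"jaw":0.05},{"translation":[-0.007,0,-0.02],"rot":[0,0,0],"jaw":0.05},{"translation":[-0.007,0,-0.025],"rot":[0,0,0],"jaw":0.05},{"translation":[0,0,-0.025],"rot":[0,0,0],"jaw":0.05},{"translation":[0,0,-0.015],"rot":[0,0,0],"jaw":0.05},{"translation":[0,0,0],"rot":[0,0,0],"jaw":0.05},{"translation":[0,0,0],"rot":[0,0,0],"jaw":0.05},{"translation":[0,0,0],"rot":[0,0,0],"jaw":0.05}]' 40; python3 st.py .505 .2228 .15
```

```text
clock: 9.13
position: [0.4718, -0.2764, 0.1508]
ee_rot: [-3.141, 0.016, 0.003]
force: [-0.4, 0.2, -6.2]
width: 0.607
t 9.13 p [ 0.4718 -0.2764  0.1508] psi -0.59 tilt [-0.0017  0.0007] F [-0.4  0.2 -6.2] M [ 0.04  0.12 -0.04] w 55.7
need tool xyz [ 0.028  -0.4995  0.0011]
```

```bash
python3 -m creep '[{"translation":[0,-0.015,0],"rot":[0,0,0],"jaw":0.05},{"translation":[0,-0.025,0],"rot":[0,0,0],"jaw":0.05},{"translation":[0,-0.03,0],"rot":[0,0,0],"jaw":0.05},{"translation":[0,-0.03,0],"rot":[0,0,0],"jaw":0.05},{"translation":[0,-0.03,0],"rot":[0,0,0],"jaw":0.05},{"translation":[0,-0.03,0],"rot":[0,0,0],"jaw":0.05},{"translation":[0,-0.03,0],"rot":[0,0,0],"jaw":0.05},{"translation":[0,-0.03,0],"rot":[0,0,0],"jaw":0.05},{"translation":[0,-0.03,0],"rot":[0,0,0],"jaw":0.05},{"translation":[0,-0.03,0],"rot":[0,0,0],"jaw":0.05},{"translation":[0,-0.02,0],"rot":[0,0,0],"jaw":0.05},{"translation":[0,-0.01,0],"rot":[0,0,0],"jaw":0.05}]' 40; python3 -m creep '[{"translation":[0,-0.01,0],"rot":[0,0,-2],"jaw":0.05},{"translation":[0,-0.02,0],"rot":[0,0,-3],"jaw":0.05},{"translation":[0,-0.03,0],"rot":[0,0,-3],"jaw":0.05},{"translation":[0,-0.03,0],"rot":[0,0,-3],"jaw":0.05},{"translation":[0,-0.03,0],"rot":[0,0,0],"jaw":0.05},{"translation":[0,-0.03,0],"rot":[0,0,0],"jaw":0.05},{"translation":[0,-0.02,0],"rot":[0,0,0],"jaw":0.05},{"translation":[0,-0.01,0],"rot":[0,0,0],"jaw":0.05},{"translation":[0,0,0],"rot":[0,0,0],"jaw":0.05},{"translation":[0,0,0],"rot":[0,0,0],"jaw":0.05},{"translation":[0,0,0],"rot":[0,0,0],"jaw":0.05},{"translation":[0,0,0],"rot":[0,0,0],"jaw":0.05}]' 40;  python3 st.py .512 .2242 .09
```

```text
clock: 10.13
position: [0.4749, 0.0366, 0.1503]
ee_rot: [-3.141, 0.009, 0.004]
force: [0.2, 0.1, -4.9]
width: 0.604
clock: 11.13
position: [0.4537, 0.2095, 0.1514]
ee_rot: [3.128, 0.282, -0.001]
force: [-0.9, -0.6, -5.9]
width: 0.606
t 11.13 p [0.4537 0.2095 0.1514] psi 10.29 tilt [-0.0004 -0.0012] F [-0.9 -0.6 -5.9] M [-0.02  0.06  0.03] w 55.6
need tool xyz [ 0.0601 -0.0042  0.0613]
```

```bash
python3 -m creep '[{"translation":[0.01,-0.001,0],"rot":[0,0,-0.3],"jaw":0.05},{"translation":[0.02,-0.001,0.01],"rot":[0,0,0],"jaw":0.05},{"translation":[0.02,-0.001,0.015],"rot":[0,0,0],"jaw":0.05},{"translation":[0.01,-0.001,0.015],"rot":[0,0,0],"jaw":0.05},{"translation":[0,0,0.01],"rot":[0,0,0],"jaw":0.05},{"translation":[0,0,0],"rot":[0,0,0],"jaw":0.05},{"translation":[0,0,0],"rot":[0,0,0],"jaw":0.05},{"translation":[0,0,0],"rot":[0,0,0],"jaw":0.05}]' 40;  python3 st.py .512 .2242 .0525
python3 - <<'E'
from h import *
b=snap('side','s7');a=snap('top','t7')
for cam in('top','side'):
    for r in optics.pinpoint(cam,'battery_mid')[:2]:print(cam,r['score'],r['location'],np.round(atz(cam,r['location'],.102),4))
cv2.imwrite('pics/m7.png',np.hstack([cv2.resize(b[200:350,120:260],None,fx=2.8,fy=2.8),cv2.resize(a[120:270,100:240],None,fx=2.8,fy=2.8)])[:,:,::-1])
E
```

```text
clock: 11.8
position: [0.5112, 0.2262, 0.1022]
ee_rot: [3.128, 0.293, -0.0]
force: [0.4, -0.5, -5.3]
width: 0.604
t 11.8 p [0.5112 0.2262 0.1022] psi 10.72 tilt [ 0.     -0.0001] F [ 0.4 -0.5 -5.3] M [ 0.06  0.06 -0.01] w 55.5
need tool xyz [0.0004 0.0021 0.0497]
top 0.72 [159.4, 222.2] [0.5297 0.2222 0.102 ]
side 0.84 [217.8, 291.1] [0.5241 0.2223 0.102 ]
side 0.33 [180.7, 287.4] [0.5787 0.2559 0.102 ]
```

View pics/m7.png

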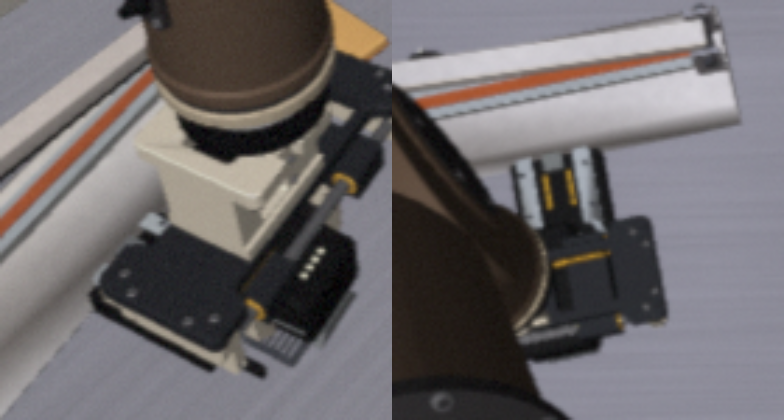

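```bash
python3 -m creep '[{"translation":[0,0.002,0.01],"rot":[0,0,0.15],"jaw":0.05},{"translation":[0,0,0.015],"rot":[0,0,0],"jaw":0.05},{"translation":[0,0,0.01],"rot":[0,0,0],"jaw":0.05},{"translation":[0,0,0.007],"rot":[0,0,0],"jaw":0.05},{"translation":[0,0,0],"rot":[0,0,0],"jaw":0.05},{"translation":[0,0,0],"rot":[0,0,0],"jaw":0.05},{"translation":[0,0,0],"rot":[0,0,0],"jaw":0.05}]' 40;  python3 st.py .512 .2242 .0525
python3 - <<'E'
from h import *
b=snap('side','s8');a=snap('top','t8')
cv2.imwrite('pics/m8.png',np.hstack([cv2.resize(b[200:350,120:260],None,fx=2.8,fy=2.8),cv2.resize(a[120:270,100:240],None,fx=2.8,fy=2.8)])[:,:,::-1])
E
```

```text
clock: 12.58
position: [0.5122, 0.2247, 0.06]
ee_rot: [-3.128, -0.289, -0.001]
force: [0.6, -0.2, -5.2]
width: 0.611
t 12.58 p [0.5122 0.2247 0.06  ] psi 10.57 tilt [0.0004 0.0002] F [ 0.6 -0.2 -5.2] M [-0.01  0.08  0.01] w 56.1
need tool xyz [-0.0003  0.0004  0.0075]
```

View pics/m8.png

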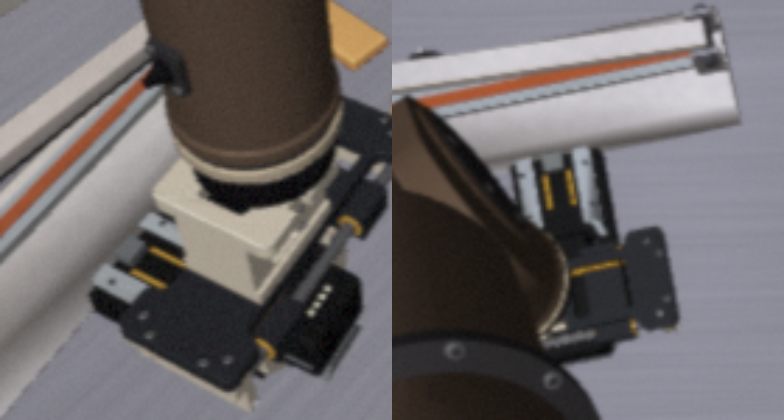

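The battery is over the shoe entrance and ahead of the flare in both views. Lowering it to the floor.

```bash
python3 -m creep '[{"translation":[0,0,0.003],"rot":[0,0,0],"jaw":0.05},{"translation":[0,0,0.002],"rot":[0,0,0],"jaw":0.05},{"translation":[0,0,0.001],"rot":[0,0,0],"jaw":0.05},{"translation":[0,0,0.001],"rot":[0,0,0],"jaw":0.05},{"translation":[0,0,0],"rot":[0,0,0],"jaw":0.05},{"translation":[0,0,0],"rot":[0,0,0],"jaw":0.05}]' 40;  python3 st.py .512 .2242 .0525
```

```text
clock: 13.18
position: [0.512, 0.2245, 0.0527]
ee_rot: [3.128, 0.289, 0.0]
force: [0.1, -0.3, -3.6]
width: 0.607
t 13.18 p [0.512  0.2245 0.0527] psi 10.57 tilt [0.0001 0.    ] F [ 0.1 -0.3 -3.6] M [0.03 0.03 0.02] w 55.7
need tool xyz [-0.      0.0003  0.0002]
```

```bash
python3 -m creep '[{"translation":[0,0,0.0006],"rot":[0,0,0],"jaw":0.05},{"translation":[0.003,0,0],"rot":[0,0,0],"jaw":0.05},{"translation":[0.004,0,0],"rot":[0,0,0],"jaw":0.05},{"translation":[0.004,0,0],"rot":[0,0,0],"jaw":0.05},{"translation":[0.004,0,0],"rot":[0,0,0],"jaw":0.05},{"translation":[0.003,0,0],"rot":[0,0,0],"jaw":0.05},{"translation":[0,0,0],"rot":[0,0,0],"jaw":0.05}]' 40;  python3 st.py .6073 .242 .0525
```

```text
clock: 13.77
position: [0.5306, 0.2279, 0.0521]
ee_rot: [-3.128, -0.289, -0.001]
force: [0.5, 0.0, -3.9]
width: 0.612
t 13.77 p [0.5306 0.2279 0.0521] psi 10.55 tilt [0.0008 0.0003] F [ 0.5  0.  -3.9] M [-0.   -0.09  0.01] w 56.2
need tool xyz [ 0.078   0.0002 -0.0003]
```

```bash
python3 -m creep '[{"translation":[0.002,0,0],"rot":[0,0,0],"jaw":0.05},{"translation":[0.003,0,0],"rot":[0,0,0],"jaw":0.05},{"translation":[0.003,0,0],"rot":[0,0,0],"jaw":0.05},{"translation":[0.003,0,0],"rot":[0,0,0],"jaw":0.05},{"translation":[0.002,0,0],"rot":[0,0,0],"jaw":0.05},{"translation":[0,0,0],"rot":[0,0,0],"jaw":0.05}]' 40;  python3 st.py .6073 .242 .0525
```

```text
clock: 14.27
position: [0.543, 0.2302, 0.0521]
ee_rot: [-3.128, -0.289, -0.001]
force: [0.9, 0.8, -2.8]
width: 0.611
t 14.27 p [0.543  0.2302 0.0521] psi 10.55 tilt [0.0006 0.0002] F [ 0.9  0.8 -2.8] M [ 0.    0.07 -0.  ] w 56.1
need tool xyz [ 0.0654  0.0002 -0.0003]
```

```bash
python3 -m creep '[{"translation":[0.002,0,0],"rot":[0,0,0],"jaw":0.05},{"translation":[0.003,0,0],"rot":[0,0,0],"jaw":0.05},{"translation":[0.003,0,0],"rot":[0,0,0],"jaw":0.05},{"translation":[0.002,0,0],"rot":[0,0,0],"jaw":0.05},{"translation":[0,0,0],"rot":[0,0,0],"jaw":0.05}]' 40;  python3 st.py .6073 .242 .0525
```

```text
clock: 14.68
position: [0.5529, 0.2321, 0.0521]
ee_rot: [-3.128, -0.289, -0.001]
force: [0.4, 0.2, -2.8]
width: 0.609
t 14.68 p [0.5529 0.2321 0.0521] psi 10.56 tilt [0.0006 0.0002] F [ 0.4  0.2 -2.8] M [ 0.04  0.04 -0.08] w 55.9
need tool xyz [ 0.0553  0.0002 -0.0003]
```

It is entering the rails with no side force. Continuing.

```bash
python3 -m creep '[{"translation":[0.003,0,0],"rot":[0,0,0],"jaw":0.05},{"translation":[0.004,0,0],"rot":[0,0,0],"jaw":0.05},{"translation":[0.004,0,0],"rot":[0,0,0],"jaw":0.05},{"translation":[0.004,0,0],"rot":[0,0,0],"jaw":0.05},{"translation":[0.003,0,0],"rot":[0,0,0],"jaw":0.05},{"translation":[0,0,0],"rot":[0,0,0],"jaw":0.05}]' 40;  python3 st.py .6073 .242 .0525
python3 - <<'E'
from h import *
b=snap('side','s9');a=snap('top','t9')
cv2.imwrite('pics/m9.png',np.hstack([cv2.resize(b[200:350,120:260],None,fx=2.8,fy=2.8),cv2.resize(a[120:270,100:240],None,fx=2.8,fy=2.8)])[:,:,::-1])
E
```

```text
clock: 15.18
position: [0.5708, 0.2354, 0.0521]
ee_rot: [-3.128, -0.289, -0.001]
force: [1.0, 0.6, -3.7]
width: 0.611
t 15.18 p [0.5708 0.2354 0.0521] psi 10.55 tilt [0.0007 0.0002] F [ 1.   0.6 -3.7] M [ 0.04  0.08 -0.02] w 56.1
need tool xyz [ 0.0371  0.0001 -0.0004]
```

View pics/m9.png

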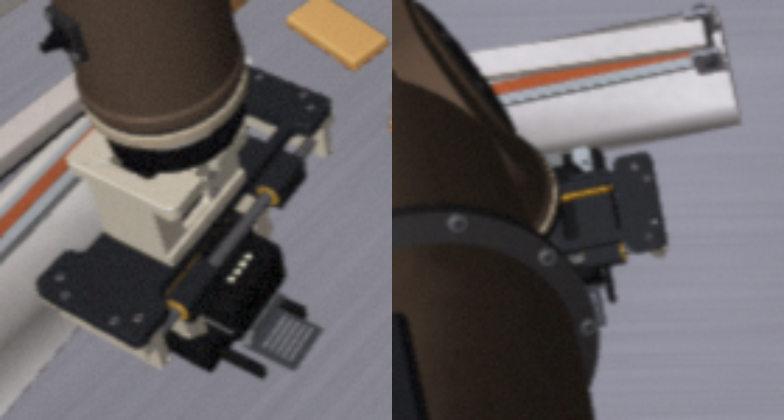

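```bash
python3 -m creep '[{"translation":[0.003,0,0],"rot":[0,0,0],"jaw":0.05},{"translation":[0.003,0,0],"rot":[0,0,0],"jaw":0.05},{"translation":[0.003,0,0],"rot":[0,0,0],"jaw":0.05},{"translation":[0,0,0],"rot":[0,0,0],"jaw":0.05}]' 45;  python3 st.py .6073 .242 .0525
```

```text
clock: 15.62
position: [0.5795, 0.237, 0.0522]
ee_rot: [-3.128, -0.289, -0.001]
force: [0.1, 0.5, -3.1]
width: 0.61
t 15.62 p [0.5795 0.237  0.0522] psi 10.55 tilt [0.0007 0.0002] F [ 0.1  0.5 -3.1] M [-0.02  0.14 -0.01] w 56.0
need tool xyz [ 0.0282  0.0002 -0.0003]
```

```bash
python3 -m creep '[{"translation":[0.002,0,0],"rot":[0,0,0],"jaw":0.05},{"translation":[0.002,0,0],"rot":[0,0,0],"jaw":0.05},{"translation":[0.001,0,0],"rot":[0,0,0],"jaw":0.05},{"translation":[0,0,0],"rot":[0,0,0],"jaw":0.05}]' 45;  python3 st.py .6073 .242 .0525
```

```text
clock: 15.95
position: [0.5818, 0.2374, 0.0519]
ee_rot: [3.127, 0.29, -0.006]
force: [-6.9, -1.7, 2.3]
width: 0.611
t 15.95 p [0.5818 0.2374 0.0519] psi 10.58 tilt [-0.0035 -0.0014] F [-6.9 -1.7  2.3] M [-0.38  1.47 -0.09] w 56.1
need tool xyz [ 0.0259  0.0002 -0.0007]
```

```bash
python3 -m creep '[{"translation":[0.0015,0,0],"rot":[0,0,0],"jaw":0.05},{"translation":[0.0015,0,0],"rot":[0,0,0],"jaw":0.05},{"translation":[0.0015,0,0],"rot":[0,0,0],"jaw":0.05},{"translation":[0,0,0],"rot":[0,0,0],"jaw":0.05}]' 45;  python3 st.py .6073 .242 .0525
```

```text
clock: 16.28
position: [0.5859, 0.2383, 0.0519]
ee_rot: [3.127, 0.29, -0.007]
force: [-8.5, -2.0, 3.8]
width: 0.609
t 16.28 p [0.5859 0.2383 0.0519] psi 10.59 tilt [-0.0041 -0.0015] F [-8.5 -2.   3.8] M [-0.44  1.71 -0.06] w 55.9
need tool xyz [ 0.0218  0.0003 -0.0007]
```

```bash
python3 -m creep '[{"translation":[0.001,0,0],"rot":[0,0,0],"jaw":0.05},{"translation":[0.001,0,0],"rot":[0,0,0],"jaw":0.05},{"translation":[0.001,0,0],"rot":[0,0,0],"jaw":0.05},{"translation":[0,0,0],"rot":[0,0,0],"jaw":0.05}]' 45;  python3 st.py .6073 .242 .0525
```

```text
clock: 16.62
position: [0.5886, 0.2387, 0.0519]
ee_rot: [3.127, 0.29, -0.007]
force: [-9.0, -2.9, 4.7]
width: 0.608
t 16.62 p [0.5886 0.2387 0.0519] psi 10.59 tilt [-0.0044 -0.0017] F [-9.  -2.9  4.7] M [-0.45  1.9  -0.03] w 55.8
need tool xyz [ 0.019   0.0002 -0.0006]
```

```bash
python3 -m creep '[{"translation":[0.001,0,0],"rot":[0,0,0],"jaw":0.05},{"translation":[0.001,0,0],"rot":[0,0,0],"jaw":0.05},{"translation":[0.001,0,0],"rot":[0,0,0],"jaw":0.05},{"translation":[0,0,0],"rot":[0,0,0],"jaw":0.05}]' 45;  python3 st.py .6073 .242 .0525
```

```text
clock: 16.95
position: [0.5913, 0.2393, 0.0519]
ee_rot: [3.127, 0.29, -0.008]
force: [-10.9, -1.7, 5.3]
width: 0.61
t 16.95 p [0.5913 0.2393 0.0519] psi 10.6 tilt [-0.0048 -0.0018] F [-10.9  -1.7   5.3] M [-0.49  2.09 -0.08] w 56.0
need tool xyz [ 0.0162  0.0003 -0.0006]
```

```bash
python3 -m creep '[{"translation":[0.001,0,0],"rot":[0,0,0],"jaw":0.05},{"translation":[0.0005,0,0],"rot":[0,0,0],"jaw":0.05},{"translation":[0,0,0],"rot":[0,0,0],"jaw":0.05}]' 45;  python3 st.py .6073 .242 .0525
```

```text
clock: 17.2
position: [0.5927, 0.2395, 0.0519]
ee_rot: [3.127, 0.29, -0.008]
force: [-10.4, -3.0, 5.3]
width: 0.609
t 17.2 p [0.5927 0.2395 0.0519] psi 10.59 tilt [-0.0049 -0.0018] F [-10.4  -3.    5.3] M [-0.49  2.04 -0.06] w 55.9
need tool xyz [ 0.0148  0.0002 -0.0007]
```

```bash
python3 -m creep '[{"translation":[0.001,0,0],"rot":[0,0,0],"jaw":0.05},{"translation":[0,0,0],"rot":[0,0,0],"jaw":0.05},{"translation":[0,0,0],"rot":[0,0,0],"jaw":0.05}]' 45;  python3 st.py .6073 .242 .0525
```

```text
clock: 17.45
position: [0.5932, 0.2397, 0.0519]
ee_rot: [3.127, 0.29, -0.009]
force: [-12.4, -3.7, 7.4]
width: 0.604
t 17.45 p [0.5932 0.2397 0.0519] psi 10.6 tilt [-0.0056 -0.002 ] F [-12.4  -3.7   7.4] M [-0.5   2.32 -0.09] w 55.5
need tool xyz [ 0.0142  0.0003 -0.0007]
```

```bash
python3 -m creep '[{"translation":[0.001,0,0],"rot":[0,0,0],"jaw":0.05},{"translation":[0,0,0],"rot":[0,0,0],"jaw":0.05},{"translation":[0,0,0],"rot":[0,0,0],"jaw":0.05}]' 45;  python3 st.py .6073 .242 .0525
```

```text
clock: 17.7
position: [0.5933, 0.2397, 0.0519]
ee_rot: [3.126, 0.29, -0.012]
force: [-15.8, -3.6, 10.7]
width: 0.609
t 17.7 p [0.5933 0.2397 0.0519] psi 10.6 tilt [-0.0072 -0.0025] F [-15.8  -3.6  10.7] M [-0.67  2.95 -0.17] w 55.9
need tool xyz [ 0.0142  0.0003 -0.0007]
```

The position has stopped advancing (0.5932 to 0.5933) while the force rises to about 16 N, so this is the hard stop. I'll ease back to test whether the catch holds.

```bash
python3 -m creep '[{"translation":[-0.001,0,0],"rot":[0,0,0],"jaw":0.05},{"translation":[-0.001,0,0],"rot":[0,0,0],"jaw":0.05},{"translation":[-0.001,0,0],"rot":[0,0,0],"jaw":0.05},{"translation":[0,0,0],"rot":[0,0,0],"jaw":0.05}]' 45;  python3 st.py .6073 .242 .0525
```

```text
clock: 18.03
position: [0.5919, 0.2395, 0.0519]
ee_rot: [3.127, 0.29, -0.007]
force: [-10.5, -2.1, 3.9]
width: 0.606
t 18.03 p [0.5919 0.2395 0.0519] psi 10.6 tilt [-0.0043 -0.0015] F [-10.5  -2.1   3.9] M [-0.37  1.91 -0.05] w 55.7
need tool xyz [ 0.0156  0.0003 -0.0007]
```

```bash
python3 -m creep '[{"translation":[-0.001,0,0],"rot":[0,0,0],"jaw":0.05},{"translation":[-0.001,0,0],"rot":[0,0,0],"jaw":0.05},{"translation":[0,0,0],"rot":[0,0,0],"jaw":0.05}]' 45;  python3 st.py .6073 .242 .0525;python3 - <<'E'
from h import *
b=snap('side','s10');
cv2.imwrite('pics/m10.png',cv2.resize(b[230:340,130:260],None,fx=5,fy=5)[:,:,::-1])
E
```

```text
clock: 18.28
position: [0.5915, 0.2393, 0.0518]
ee_rot: [3.128, 0.29, -0.003]
force: [-4.4, -0.2, -1.9]
width: 0.607
t 18.28 p [0.5915 0.2393 0.0518] psi 10.58 tilt [-0.0016 -0.0006] F [-4.4 -0.2 -1.9] M [-0.12  1.12 -0.03] w 55.7
need tool xyz [ 0.016   0.0003 -0.0007]
```

View pics/m10.png

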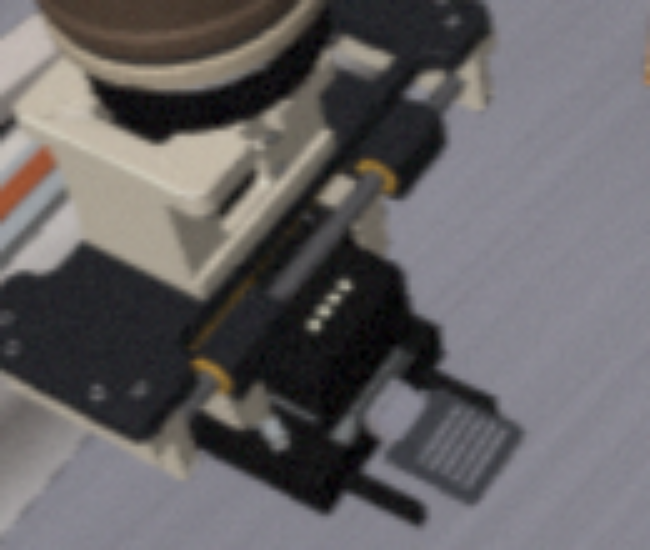

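The battery stays put 1.8 mm behind the stop while the holding force falls to 4 N, so the catch has it. Its end stands just inside the tongue at zoom (360,430). Letting go with a soft opening.

```bash
python3 -m creep '[{"translation":[-0.001,0,0],"rot":[0,0,0],"jaw":0.05},{"translation":[0,0,0],"rot":[0,0,0],"jaw":0.058},{"translation":[0,0,0],"rot":[0,0,0],"jaw":0.07},{"translation":[0,0,0],"rot":[0,0,0],"jaw":0.085},{"translation":[0,0,0],"rot":[0,0,0],"jaw":0.085},{"translation":[0,0,0],"rot":[0,0,0],"jaw":0.085}]' 20;  python3 st.py
```

```text
clock: 18.83
position: [0.592, 0.2394, 0.0524]
ee_rot: [-3.128, -0.289, -0.001]
force: [0.8, 0.6, -0.4]
width: 0.872
t 18.83 p [0.592  0.2394 0.0524] psi 10.56 tilt [0.0009 0.0004] F [ 0.8  0.6 -0.4] M [ 0.04 -0.01  0.04] w 80.1
```

```bash
python3 -m creep '[{"translation":[0,0,-0.005],"rot":[0,0,0],"jaw":0.085},{"translation":[0,0,-0.015],"rot":[0,0,0],"jaw":0.085},{"translation":[0,0,-0.02],"rot":[0,0,0],"jaw":0.085},{"translation":[0,0,-0.03],"rot":[0,0,0],"jaw":0.085},{"translation":[-0.02,0,-0.03],"rot":[0,0,0],"jaw":0.085},{"translation":[-0.04,0,-0.01],"rot":[0,0,0],"jaw":0.085},{"translation":[-0.04,0,0],"rot":[0,0,0],"jaw":0.085},{"translation":[-0.04,0,0],"rot":[0,0,0],"jaw":0.085},{"translation":[-0.03,0,0],"rot":[0,0,0],"jaw":0.085},{"translation":[0,0,0],"rot":[0,0,0],"jaw":0.085},{"translation":[0,0,0],"rot":[0,0,0],"jaw":0.085},{"translation":[0,0,0],"rot":[0,0,0],"jaw":0.085}]' 20;  python3 st.py;python3 - <<'E'
from h import *
b=snap('side','s11');a=snap('top','t11')
for cam in('top','side'):
    for k,z in(('battery_mid',.054),('sealer_thumb',.02),('spent_mid',.032)):
        for r in optics.pinpoint(cam,k)[:1]:print(cam,k,r['score'],np.round(atz(cam,r['location'],z),4))
cv2.imwrite('pics/m11.png',np.hstack([cv2.resize(b[230:340,130:260],None,fx=3,fy=3),cv2.resize(a[140:250,110:240],None,fx=3,fy=3)])[:,:,::-1])
cv2.imwrite('pics/t11b.png',a[:,:,::-1])
E
```

```text
clock: 19.83
position: [0.4254, 0.2085, 0.1628]
ee_rot: [-3.128, -0.289, -0.003]
force: [0.6, 0.4, -0.1]
width: 0.924
t 19.83 p [0.4254 0.2085 0.1628] psi 10.56 tilt [0.0019 0.0008] F [ 0.6  0.4 -0.1] M [-0.02 -0.03  0.  ] w 84.8
top battery_mid 0.72 [0.6066 0.2325 0.054 ]
top spent_mid 0.9 [ 0.4578 -0.0008  0.032 ]
side battery_mid 0.9 [0.5992 0.2436 0.054 ]
side sealer_thumb 0.61 [0.5237 0.2282 0.02  ]
side spent_mid 0.64 [ 0.4568 -0.0127  0.032 ]
```

View pics/m11.png

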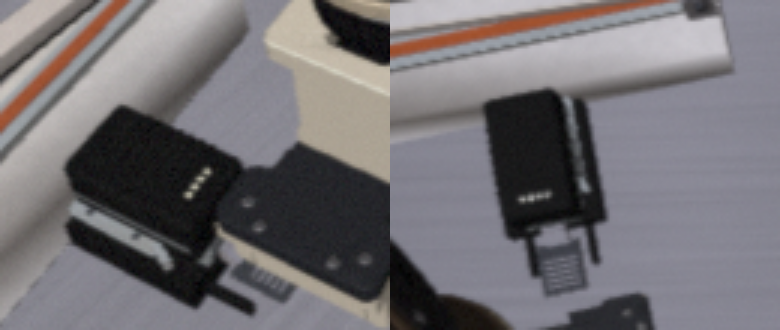

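View pics/s11.png

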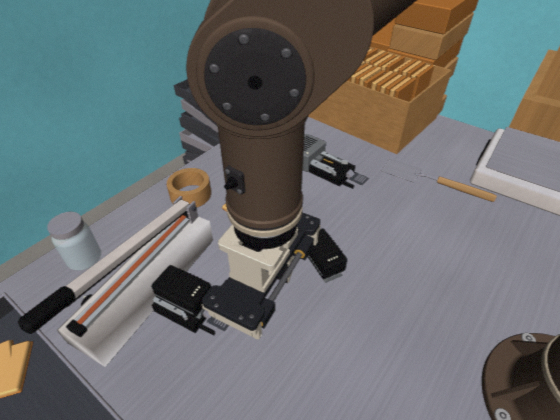

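Run:
```python
from h import *
p=(.6073,.242,np.radians(10.55));cs,sn=np.cos(p[2]),np.sin(p[2])
for dx,col in((0,(0,0,255)),(-.012,(0,255,255))):
  for cam,(u,v) in(('top',(110,140)),('side',(130,230))):
    f=f'pics/z_{cam}.png'
    if dx==0:
        im=cv2.imread(f'pics/{cam[0]}11.png');o=cv2.resize(im[v:v+110,u:u+130],None,fx=3,fy=3,interpolation=2)
    else:o=cv2.imread(f)
    q=[]
    for a,b in((-.048,-.028),(-.048,.028),(.048,.028),(.048,-.028)):
        a+=dx;uv=proj(cam,(p[0]+cs*a-sn*b,p[1]+sn*a+cs*b,.074));q.append((uv-[u,v]+.5)*3)
    cv2.polylines(o,[np.int32(q)],True,col,1);cv2.imwrite(f,o)
cv2.imwrite('pics/m12.png',np.hstack([cv2.imread('pics/z_side.png'),cv2.imread('pics/z_top.png')]))
```

```text
(no output)
```

View pics/m12.png

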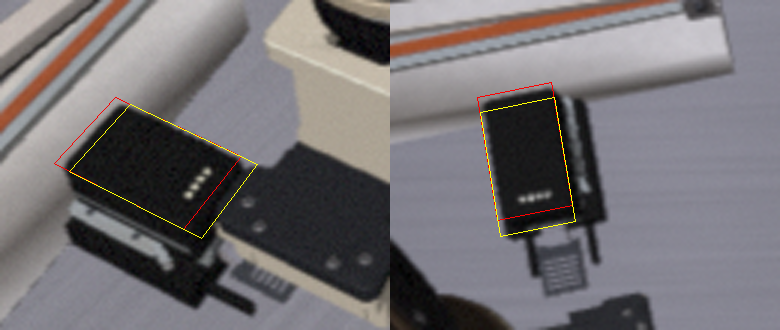

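The overlay is ambiguous: the battery lies between the "home" and "pushed back" outlines, and my absolute x for the home point is uncertain. I'll measure it relative to the sealer itself, using the label offset and the rail and body ends.

Run:
```python
from h import *
def label(cam,f,win):
    g=cv2.imread(f)[:,:,1].astype(float);u0,v0,u1,v1=win;w=np.clip(g[v0:v1,u0:u1]-75,0,None)
    yy,xx=np.mgrid[v0:v1,u0:u1];return np.array([(w*xx).sum(),(w*yy).sum()])/w.sum()
# charger latched (t0,s0), sprung (t4,s4), sealer now (t11,s11)
W=[('top','pics/t0.png' ,None)]
c=dict(
 lat=[('top','pics/top0.png',(380,194,397,203)),('side','pics/side0.png',(340,148,356,160))],
 now=[('top','pics/t11.png',(150,202,166,209)),('side','pics/s11.png',(190,284,202,298))])
for k,l in c.items():
    for cam,f,w in l:
        p=label(cam,f,w);print(k,cam,np.round(p,1),np.round(atz(cam,p,.074),4))
# crops for a direct look
a=cv2.imread('pics/t11.png');b=cv2.imread('pics/t4.png')
cv2.imwrite('pics/m13.png',np.hstack([cv2.resize(a[160:240,130:190],None,fx=6,fy=6,interpolation=2),cv2.resize(cv2.imread('pics/s11.png')[260:340,140:205],None,fx=6,fy=6,interpolation=2)]))
```

```text
lat top [387.6 198.6] [ 0.5746 -0.2781  0.074 ]
lat side [352.6 150.7] [ 0.5676 -0.3025  0.074 ]
now top [157.5 205.3] [0.5719 0.2345 0.074 ]
now side [195.2 290.8] [0.5717 0.2351 0.074 ]
```

View pics/m13.png

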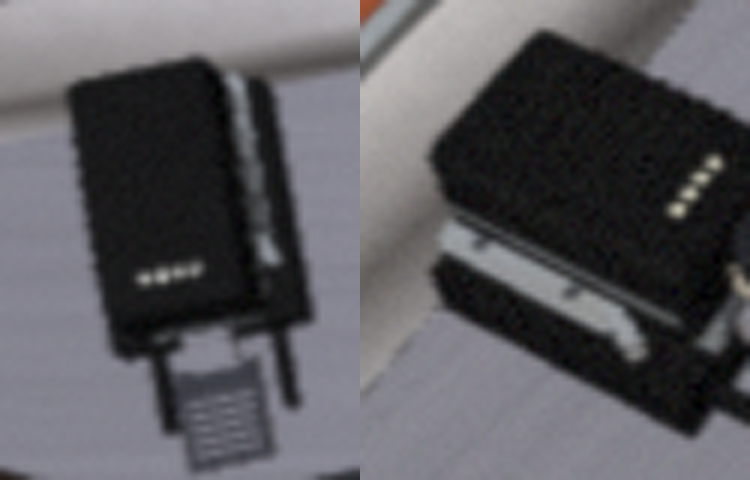

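Run:
```python
from h import *
a=cv2.imread('pics/t11.png')
L=atz('top',(157.5,205.3),.074);T=atz('top',(130+232/6-.5,160+463/6-.5),.074);u=np.array([np.cos(np.radians(10.55)),np.sin(np.radians(10.55)),0])
print('sealer label-thumbfront',(L-T)@u)
# charger latched: t0a zoom 5x offset (320,140): plate front mid (322,456), label measured
L=atz('top',(387.6,198.6),.074);T=atz('top',(320+321/5-.5,140+456/5-.5),.074);print('charger latched',(L-T)[0])
B=(.49,.67,-.37,-.19)
b=cv2.imread('pics/t4.png');cv2.imwrite('pics/m14.png',cv2.resize(b[150:240,360:420],None,fx=6,fy=6,interpolation=2))
g=b[:,:,1].astype(float)
```

```text
sealer label-thumbfront 0.07377967589275954
charger latched 0.0719026902294021
```

View pics/m14.png

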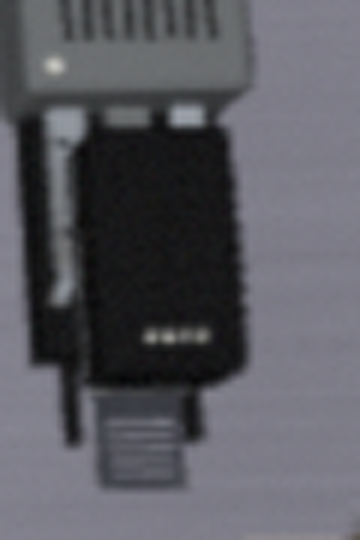

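The distance from the label to the thumb plate's front edge is 73.8 mm here. It was 71.9 mm when latched in the charger and about 56 mm when sprung out, so the battery is home and latched. Handing in.

```bash
python3 st.py; python3 -c "
from cell import arm;print(arm.sign_off())"
```

```text
t 20.23 p [0.4247 0.2081 0.1619] psi 10.55 tilt [-0.0003 -0.0001] F [-0.1  0.3 -0.2] M [ 0.   -0.    0.07] w 84.9
the job is handed in; nothing more can be done
None
```

The charged battery appears latched in the sealer's shoe, and I handed the job in at about 20 s; the sign-off gave no verdict.

I pressed the charger's thumb plate with the closed fingers, and the battery sprang out about 15 mm. I then gripped it across its width, drew it off along the rails, carried it over and slid it into the sealer to the hard stop. The highest push was about 16 N. I eased back, let go and moved clear.

**Checks that agreed:**
- When I eased back, the battery stopped about 1.8 mm behind the hard stop while the holding force dropped to 4 N.
- After release, the battery's label is 73.8 mm from the front edge of the sealer's thumb plate. It was 71.9 mm when latched in the charger and about 56 mm when sprung out.
- The wrist force reads about zero and the gripper is well clear of everything.
- The network put the flat battery within about 7 mm of its first position, which is within its scatter. I did not measure the rusks again; the arm only passed well above them.

**Check that disagreed:** an outline of the latched position, drawn from my first fit of the sealer, lay about 6 mm past the battery. I take that fit to be a few millimetres too far along the slide. The force test and the label comparison both say it is latched. I could not read the catch directly.

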